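Book in a finished casting with the hand scanner

TASK

Lift the casting that carries the bar-code label (the one with a sloped face) out of the parts bin and stand it upright, let go, in the middle of the bare steel check plate. Then take the hand scanner from its rest and point its window at the middle of the label, square to the sloped label face and about 60 mm away from it, hold it there steadily for two seconds without touching the casting, and lay the scanner back in its rest as it was. Leave the other castings in the bin and everything else on the bench where they are.

Things in the scene. Friction and masses are not known exactly. Their poses are not given: they have to be found in the camera images.
- housing: Aluminium casting, 100 (x) x 44 (y) x 60 mm high, 0.3-0.6 kg, upright in the bin. Origin: centre of underside, z up. Full-height block from x = -22 to +50 mm with flat parallel sides y = +-22 mm; grip across y at x = +10, 40 mm up. The -x end slopes from 12 mm high at x = -50 to 60 mm high at x = -22; the label is on this slope.
- label: White paper bar-code label, 36 x 36 mm, fixed on the sloped face of the casting. Origin: middle of the label, at (-36, 0, 36) mm in the casting's frame. Its z axis points straight out of the label: to the casting's -x and 30 degrees upward; its x axis runs up the slope.
- scanner: Grey hand scanner, about 0.2 kg: barrel 145 x 32 wide x 30 mm high (x = -80 to +65 mm), black head 40 x 46 x 36 mm at x = 65 to 105, looking out along +x. Balance point x = 10 mm. Origin: on the barrel's underside, z up, x towards the head. Lies in its rest, underside 35 mm above the bench; grip across y between the saddles (x within 20 mm of 0).
- scanner_window (a point): Middle of the scanner's window, at (105, 0, 15) mm in the scanner's frame; the axes are the scanner's.
- rest: Scanner rest, fixed: dark base 130 x 62 x 8 mm, two grey saddles 14 mm thick at x = +-40 mm. Saddle floors 44 mm wide, 35 mm above the bench; cheeks flare out to 68 mm apart at 55 mm height. Origin: centre of underside, z up. The scanner starts with its axes along the rest's, its origin 35 mm above the rest's and up to 8 mm off along x.
- plate: Check plate, fixed: bare square steel plate 150 x 150 x 20 mm. Origin: centre of its underside; its top is at 20 mm.
- bin: Grey open plastic parts bin, fixed, outside 200 (x) x 335 (y) x 55 mm high, walls and floor 5 mm thick. Origin: centre of its underside. Holds three castings side by side, about 105 mm apart along y, in any order, long sides roughly along the bin's x.
- boss_casting: Bystander in the bin: aluminium casting 100 x 44 x 25 mm with an upright round boss 40 mm across, 55 mm high in all. No label. Origin: centre of the underside.
- fork_casting: Bystander in the bin: U-shaped aluminium casting 100 x 44 mm, two upright ears, 56 mm high. No label. Origin: centre of the underside.
- oil_bottle: Bystander: upright plastic bottle, 56 mm diameter, 150 mm high, standing loose. Origin: centre of its foot.
- polish_bar: Bystander: dark green bar of polishing compound, 110 x 45 x 40 mm. Origin: centre of the underside.
- grinder: Bystander: air grinder lying down, 180 mm long along its x, 34 mm thick. Origin: on its underside near the middle.
- brush: Bystander: hand brush lying down, 140 mm long along its x. Origin: on its underside.
- driver: Bystander: screwdriver lying down, 190 mm long along its x. Origin: on its underside.
Mind the look-alikes: they are no part of the job. Leave any purple or yellow look-alike of the scanner alone.

How it is judged:
By the outcome, as a careful person would: the job done as asked, in the order asked, and still so for the second after the job is handed in, with the robot touching nothing.
It also fails if it takes over 64 s, if anything falls off the work surface, if the arm or the gripper's body presses on something with over 40 N, if the wrist force passes 120 N, or if a joint passes its speed limit or range.

ROBOT

A 6-joint arm with a two-finger parallel gripper is mounted at the origin on the work surface. World frame = base frame: x ahead of the robot, y to its left, z up, the work surface at z = 0. Lengths are in m, angles in rad, forces in N, time in s.
With the tool pointing down it reaches from about 0.25 to 0.775 m from the base axis. Payload 8.9 kg.
Tool frame: the origin (TCP) lies at the very end of the fingers, on their centre line; the grasp point (between the pads) lies 19 mm behind it; z points along the fingers, y is the line along which they close (so a half turn about z gives the same grasp; the last joint's range is limited). The gripper opens to 85 mm and grips with 20 to 120 N. Pads are 22 mm wide; open, the fingers measure 114 mm over their backs; the gripper's body (76 mm by 85 mm) begins 54 mm behind the grasp point. The pads swing forward as they close: fully open they stand 13 mm farther back than shut.
Start: joints at [-1.416, 0.291, -0.153, 1.127, 0, 1.431], TCP at [0.152, -0.503, 0.231] pointing down, gripper open.
Joint ranges: [-2.52, 2.52], [-0.91, 1.74], [-1.3, 1.37], [-1.96, 2.02], [-1.52, 1.47], [-3.14, 3.14]. Speed limits (rad/s): [2.22, 2.22, 2.79, 3.14, 3.14, 3.14].

INTERFACE

Orientations are given as [roll, pitch, yaw] about the fixed x, y, z axes, in that order (R = Rz(yaw) Ry(pitch) Rx(roll)).
In Python, from rig import env gives the robot as it stands. The module is installed in compiled form; this text tells all that it offers.
- The arm moves only by the tool send_rows, never from a script. Its argument "increments" is text: rows parted by semicolons, each of 6 numbers parted by spaces: the shift along the tool's x, y, z normalised to -1 to 1, where 1 is 0.04 m, then the turn, a rotation vector about the tool's x, y, z normalised to -1 to 1, where 1 is 0.15 rad. A call has 1 to 5 rows; each row shifts and turns the commanded pose from where the row before left it, along the tool's axes as they then stand; what a row does not reach is not made up. A row lasts 1/10 s, in which the tool goes at most 50 mm and 8.59 degrees, less where a joint would pass 70% of its speed; a pose out of reach is approached as far as the arm can. A call with a number of a shift or a turn outside -1 to 1 is refused whole. A call with a gripper value outside its range is refused whole. "gripper" is the opening, from -1 (shut) to 1 (fully open), set as the call begins (left out, the last holds). The fingers move at their own pace and stop on an object; "grip_force" is the grip in N (left out, the last holds). Time passes only in rows, so rows that do not move let the fingers close. It gives the time, the measured TCP pose, the force, the opening and the grip force at its end, in the units of the state.
- env.observe(): the state, without advancing time (a new reading comes with each control period).
- env.capture(name): name is "side" or "top"; returns (picture, depth): 420x560x3 uint8, red, green, blue; 420x560 float32, m along the optical axis (not along the pixel's ray), 0 where there is no reading.
- env.camera_model(name): a dict with "mtx" (3x3 intrinsics, pixels), "cam_to_world" (4x4, takes a point from camera to world coordinates). Camera axes: x right, y down, z forward; pixel columns grow to the right and rows downward; lengths in m; the calibration is good to about 2 mm. A picture is of the moment at which its call begins. camera_model takes no time and is no camera call.
- env.job_done(): hands the job in; it is judged then, once.
Trained networks look in the newest picture that a camera, given by its name, has taken for a name from the list of things; names that differ only in an ending like _2 or _b are one class to them, and where a whole thing is asked for, a point or a joint stands for the part that bears it (a point fixed in the world has none). Each returns a list of dicts, best first, with "conf" (0 to 1); they miss things now and then, are a little off and sometimes report something else, mostly with a low value. They report only what shows in the picture. A call takes as long as a camera call. They do not tell look-alikes from the thing itself.
- env.silhouettes(thing, camera): "pixels" (420x560 bool, what is visible of it) and "bbox" ([left, top, width, height] in pixels, round what is visible of it).
The state is a dict: "clock": time; "joints": joint angles; "joint_velocities": joint speeds; "joint_efforts": joint torques, N m; "tool_pos": TCP position; "tcp_rot": TCP orientation; "wrist_force": force on the tool from outside, world axes, zero at the start; "ft_torque": the same for the moment, N m; "finger_gap": finger opening in m; "finger_force": force on a finger pad.
Only numpy, scipy, OpenCV 4.12 (cv2) and the standard library are available. Lean on these libraries where they do the work, as an engineer would, in place of code of your own. Each camera call takes 0.05 s, during which the arm holds its last target. There are 200 camera calls.

## Working session

There is one attempt and no reset: what is moved stays moved. The work goes in short steps, Python scripts to look and compute and a tool call to move; the robot and the scene stay as the last step left them, time stands still between calls to the robot, and variables do not carry over. Pictures are saved under pics/ and viewed, at most 10 in all, crops included, and the job is handed in when it is done.

Besides the shell and the picture viewer there is one more tool, called after "Emit:" as name(argument=value, ...) on one line, values as JSON. send_rows: Moves the arm, as the interface text tells. Its arguments: {"type":"object","properties":{"increments":{"type":"string"},"gripper":{"type":"number"},"grip_force":{"type":"number"}},"required":["increments"]}

```bash
mkdir -p pics
cat > h.py <<'E'
import numpy as np, cv2
from rig import env
from scipy.spatial.transform import Rotation as R
def cloud(name,depth):
    m=env.camera_model(name);K=np.array(m["mtx"]);T=np.array(m["cam_to_world"])
    v,u=np.mgrid[:420,:560]
    p=np.stack([(u-K[0,2])/K[0,0]*depth,(v-K[1,2])/K[1,1]*depth,depth],-1)
    return p@T[:3,:3].T+T[:3,3]
def proj(name,P):
    m=env.camera_model(name);K=np.array(m["mtx"]);T=np.linalg.inv(np.array(m["cam_to_world"]))
    c=np.asarray(P)@T[:3,:3].T+T[:3,3];q=c@K.T
    return q[...,:2]/q[...,2:]
def save(img,f): cv2.imwrite("pics/"+f,img[:,:,::-1])
E
python3 - <<'E'
from h import *
print(env.observe())
for c in("top","side"):
    im,d=env.capture(c); save(im,c+"1.png"); np.savez(""+c+"1.npz",im=im,d=d)
    P=cloud(c,d)
    print(c,np.array(env.camera_model(c)["cam_to_world"]).round(3).tolist())
    for t in("housing","label","scanner","scanner_window","rest","plate","bin"):
        for r in env.silhouettes(t,c)[:4]:
            m=r["pixels"]&(d>0)
            print(c,t,round(r["conf"],2),r["bbox"],np.median(P[m],0).round(3) if m.any() else None)
E
```

```text
{'clock': 0.0, 'joints': array([-1.41628108e+00,  2.91252417e-01, -1.54119517e-01,  1.12669602e+00,
        1.38076649e-05,  1.43148757e+00]), 'joint_velocities': array([-0.00039289,  0.00165867,  0.00176619,  0.00024686, -0.00059512,
        0.00101376]), 'joint_efforts': array([-1.15402949e-03, -5.37128305e+01,  3.31383598e+01,  1.52787077e-02,
       -1.86114007e-04,  3.50578500e-07]), 'tool_pos': array([ 0.15198418, -0.50206908,  0.23074932]), 'tcp_rot': array([-3.14033526e+00, -1.90250090e-04,  2.93823881e-01]), 'wrist_force': array([-0.13041642,  0.18805958, -0.33915399]), 'ft_torque': array([-0.01088931,  0.00366554,  0.03187414]), 'finger_force': 0.0, 'finger_gap': 0.08542656316666088}
top [[0.014, -0.995, 0.096, 0.372], [-1.0, -0.012, 0.013, -0.122], [-0.012, -0.096, -0.995, 1.269], [0.0, 0.0, 0.0, 1.0]]
top housing 0.64 [125.7, 192.0, 17.6, 32.9] [0.482 0.358 0.062]
top scanner 0.84 [418.6, 201.2, 64.5, 24.9] [ 0.473 -0.634  0.032]
top scanner 0.78 [346.7, 277.4, 19.8, 60.6] [ 0.195 -0.325  0.031]
top scanner 0.72 [264.0, 135.8, 45.8, 48.4] [ 0.641 -0.107  0.065]
top scanne
[... 349 characters left out ...]
62 [109.7, 158.5, 113.4, 82.0] [0.519 0.279 0.006]
top bin 0.59 [255.3, 100.6, 16.2, 36.4] [ 0.774 -0.032  0.04 ]
side [[-0.838, -0.381, 0.391, -0.097], [-0.546, 0.58, -0.605, 0.754], [0.003, -0.72, -0.694, 1.042], [0.0, 0.0, 0.0, 1.0]]
side housing 0.61 [145.5, 300.5, 42.1, 42.5] [0.471 0.371 0.056]
side label 0.5 [168.4, 318.3, 16.1, 18.3] [0.444 0.362 0.042]
side scanner 0.61 [201.6, 176.1, 58.8, 24.7] [ 0.638 -0.106  0.062]
side scanner_window 0.82 [202.3, 179.3, 59.0, 22.9] [ 0.636 -0.106  0.063]
side rest 0.83 [215.6, 177.5, 46.6, 31.5] [ 0.618 -0.122  0.009]
side plate 0.97 [279.6, 147.6, 42.5, 33.7] [ 0.537 -0.376  0.02 ]
side bin 0.76 [109.5, 230.7, 136.9, 135.7] [0.518 0.284 0.01 ]
```

View pics/top1.png

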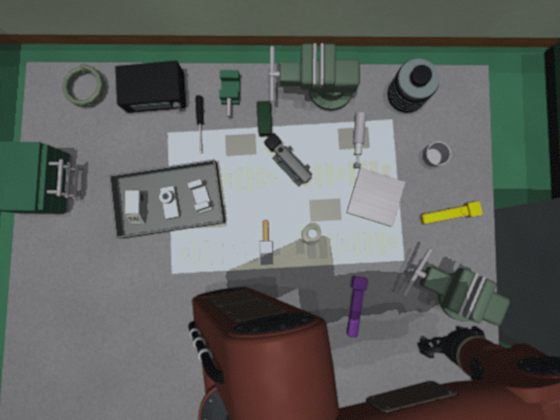

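View pics/side1.png

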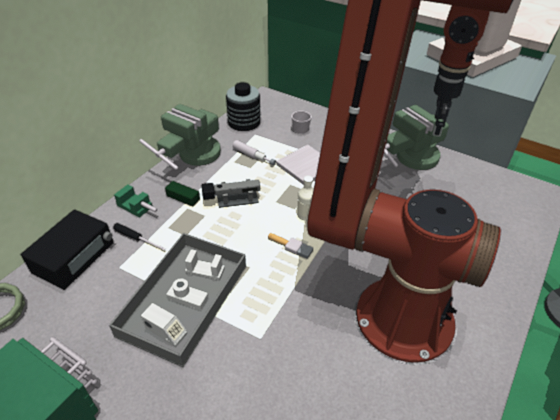

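Run:
```python
from h import *
tiles=[]
for c,rs in(("top",((100,150,130,97),(250,120,130,97))),("side",((110,260,130,97),(180,150,130,97)))):
    z=np.load(c+"1.npz");im,d=z["im"],z["d"];P=cloud(c,d)
    for x,y,w,h in rs: tiles.append(cv2.resize(im[y:y+h,x:x+w],(400,300),interpolation=cv2.INTER_CUBIC))
    print(c,proj(c,[[.48,.358,.06]]))
    def rect(n,box,lo,hi):
        m=(d>0)&(P[...,2]>lo)&(P[...,2]<hi)&(P[...,0]>box[0])&(P[...,0]<box[1])&(P[...,1]>box[2])&(P[...,1]<box[3])
        q=P[m]; 
        if len(q)<5: print(n,"few");return
        r=cv2.minAreaRect((q[:,:2]*1000).astype(np.float32))
        print(n,len(q),"z",np.median(q[:,2]).round(4),"rect",np.round(r[0],1),np.round(r[1],1),round(r[2],1))
    rect("housing top",(.40,.60,.30,.42),.058,.075)
    rect("housing all",(.42,.53,.32,.40),.012,.075)
    rect("plate",(.42,.64,-.50,-.28),.014,.026)
    rect("scanner",(.53,.74,-.2,-.02),.056,.08)
    rect("scanner head",(.53,.74,-.2,-.02),.0665,.08)
    rect("rest base",(.53,.74,-.2,-.04),.005,.012)
    rect("bin rim",(.38,.66,.06,.46),.05,.057)
save(np.vstack([np.hstack(tiles[:2]),np.hstack(tiles[2:])]),"crop1.png")
```

```text
top [[134.50043702 206.91898435]]
housing top 355 z 0.0648 rect [497.5 354.6] [196.1  74.7] 1.1
housing all 624 z 0.0617 rect [480.6 364.1] [97.1 50.1] 0.4
plate 2210 z 0.0203 rect [ 534.6 -384.2] [172.  164.4] 73.2
scanner 672 z 0.0654 rect [ 636.6 -112.7] [184.1  63.5] 42.3
scanner head 248 z 0.0681 rect [ 638.8 -112.3] [180.8  42.1] 44.5
rest base 370 z 0.0069 rect [ 634.9 -119.5] [209.7 156.7] 0.4
bin rim 577 z 0.0541 rect [508.5 267.7] [200.8 336.8] 9.2
side [[164.21754599 316.77274464]]
housing top 548 z 0.0651 rect [492.2 369.1] [197.  107.4] 6.2
housing all 1079 z 0.0578 rect [480.  363.9] [101.4  46.2] 2.1
plate 941 z 0.0205 rect [ 531.8 -381.8] [180.1 165.2] 66.9
scanner 534 z 0.0651 rect [ 635.3 -116.7] [184.1  66.8] 41.3
scanner head 182 z 0.0686 rect [ 636.7 -114.2] [179.1  42.7] 44.6
rest base 410 z 0.0079 rect [ 631.4 -119.5] [157.2 201.6] 89.9
bin rim 960 z 0.0541 rect [507.3 263.7] [203.1 339.5] 9.2
```

View pics/crop1.png

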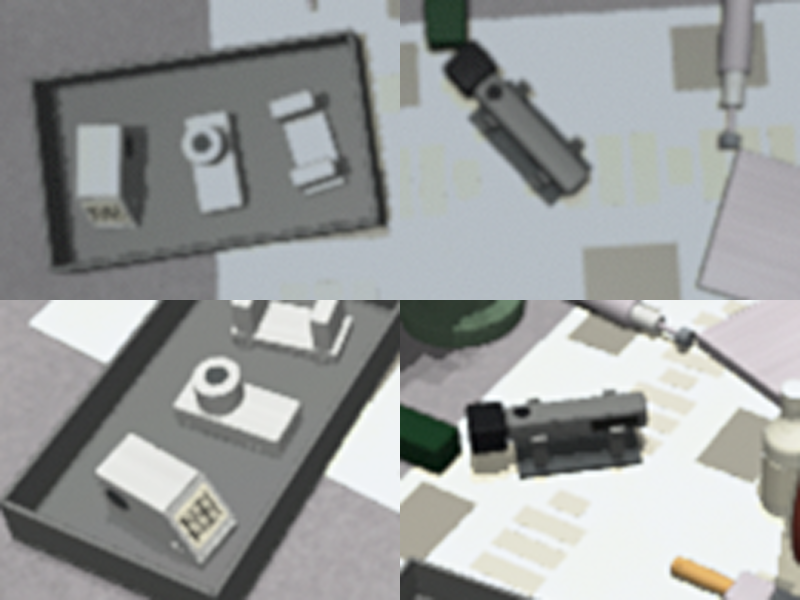

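The labelled casting is at top px (133,207) and side px (165,322), with its slope facing -x. The boss casting at (168,200) and the fork casting at (200,195) have no label. The grey scanner in its rest is at (290,160). The purple one at (357,305) and the yellow one at (452,213) are look-alikes and don't fit the description.

```bash
cat > fit.py <<'E'
from h import *
from scipy.optimize import least_squares
def box(p,lo,hi):
    c=(np.array(lo)+hi)/2;q=np.abs(p-c)-(np.array(hi)-lo)/2
    return np.linalg.norm(np.maximum(q,0),axis=1)+np.minimum(q.max(1),0)
def sd_h(p):
    n=np.array([-48,0,28])/np.hypot(48,28)
    return np.maximum(box(p,[-.05,-.022,0],[.05,.022,.06]),(p-[-.036,0,.036])@n)
def sd_s(p): return np.minimum(box(p,[-.08,-.016,0],[.065,.016,.03]),box(p,[.065,-.023,-.003],[.105,.023,.033]))
def sd_p(p): return box(p,[-.075,-.075,0],[.075,.075,.02])
def fit(sd,pts,g,free):
    def loc(x):
        f=np.array(g,float);f[free]=x
        return (pts-f[:3])@R.from_euler("z",f[3]).as_matrix()
    r=least_squares(lambda x:sd(loc(x)),np.array(g,float)[free],loss="soft_l1",f_scale=.0015,x_scale=[.01]*(len(free)-1)+[.1])
    f=np.array(g,float);f[free]=r.x
    return f.round(4),np.median(np.abs(sd(loc(r.x)))).round(4),len(pts)
def pts(tag,lo,hi,cams=("top","side")):
    o=[]
    for c in cams:
        d=np.load(c+tag+".npz")["d"];P=cloud(c,d)
        o.append(P[(d>0)&(P>lo).all(-1)&(P<hi).all(-1)])
    return np.vstack(o)
E
python3 - <<'E'
from fit import *
for cams in(("top",),("side",),("top","side")):
    print(cams)
    print("housing",fit(sd_h,pts("1",[.42,.335,.014],[.54,.395,.08],cams),[.48,.364,.005,.01],[0,1,2,3]))
    q=pts("1",[.5,-.22,.05],[.75,-.02,.085],cams)
    q=q[np.abs((q[:,:2]-[.637,-.113])@[-.69,.72])<.03]
    print("scanner",fit(sd_s,q,[.628,-.122,.035,.77],[0,1,2,3]))
for c in("top","side"):
    z=np.load(c+"1.npz");im=z["im"];P=cloud(c,z["d"])
    r=[r for r in env.silhouettes("plate",c)]
    m=r[0]["pixels"].astype(np.uint8)&(np.abs(P[...,2]-.02)<.006)
    m=cv2.morphologyEx(m.astype(np.uint8),cv2.MORPH_OPEN,np.ones((5,5)))
    q=P[m>0];rr=cv2.minAreaRect((q[:,:2]*1000).astype(np.float32));print(c,rr,m.sum())
    for t in("oil_bottle","polish_bar","grinder"):
        for r in env.silhouettes(t,c)[:1]:
            mm=r["pixels"]; print(t,r["conf"],np.percentile(P[mm],[5,50,95],axis=0).round(3).tolist())
E
```

```text
('top',)
housing (array([0.4806, 0.3674, 0.0053, 0.0374]), np.float64(0.001), 617)
scanner (array([ 0.6292, -0.1209,  0.0353,  0.761 ]), np.float64(0.0013), 694)
('side',)
housing (array([0.4804, 0.363 , 0.0059, 0.0357]), np.float64(0.001), 1063)
scanner (array([ 0.6265, -0.1264,  0.0358,  0.7498]), np.float64(0.0015), 620)
('top', 'side')
housing (array([0.4804, 0.3642, 0.0056, 0.0391]), np.float64(0.0014), 1680)
scanner (array([ 0.6289, -0.1234,  0.0355,  0.7517]), np.float64(0.0016), 1314)
top ((524.7259521484375, -392.21612548828125), (149.5832061767578, 150.3062286376953), 73.37737274169922) 2008
oil_bottle 0.78 [[0.379, -0.205, 0.073], [0.4, -0.181, 0.106], [0.423, -0.159, 0.152]]
polish_bar 0.97 [[0.721, -0.054, 0.033], [0.769, -0.035, 0.04], [0.821, -0.016, 0.044]]
grinder 0.76 [[0.632, -0.353, 0.02], [0.729, -0.336, 0.03], [0.787, -0.325, 0.037]]
side ((523.6976318359375, -395.5635986328125), (150.59083557128906, 151.13525390625), 72.50264739990234) 786
oil_bottle 0.68 [[0.383, -0.19, 0.014], [0.397, -0.167, 0.09], [0.419, -0.159, 0.15]]
polish_bar 0.64 [[0.719, -0.056, 0.004], [0.765, -0.025, 0.037], [0.821, -0.013, 0.044]]
grinder 0.85 [[0.62, -0.354, 0.005], [0.722, -0.335, 0.026], [0.79, -0.327, 0.037]]
```

```bash
cat > plan.py <<'E'
from h import *
def pose():
    o=env.observe();return np.array(o["tool_pos"]),R.from_euler("xyz",o["tcp_rot"])
def plan(wps,start=None,step=.036,rot=.14):
    """wps: list of (pos, Rotation[, step]); prints rows in groups of 5 per leg, rounded; simulates rounding"""
    p,r=start or pose()
    for w in wps:
        t,q=np.array(w[0]),w[1];s=w[2] if len(w)>2 else step
        n=max(1,int(np.ceil(max(np.linalg.norm(t-p)/s,(r.inv()*q).magnitude()/rot))))
        p0,r0=p,r;dr=(r0.inv()*q).as_rotvec();rows=[]
        for k in range(1,n+1):
            pt=p0+(t-p0)*k/n;rt=r0*R.from_rotvec(dr*k/n)
            a=np.round(r.inv().apply(pt-p)/.04,2);b=np.round((r.inv()*rt).as_rotvec()/.15,2)
            assert max(abs(a).max(),abs(b).max())<=1
            p=p+r.apply(a*.04);r=r*R.from_rotvec(b*.15)
            rows.append(" ".join("%g"%(x+0) for x in np.r_[a,b]))
        print("leg ->",t.round(4),n)
        for i in range(0,n,5): print("; ".join(rows[i:i+5]))
    return p,r
def down(yaw): return R.from_euler("xyz",[np.pi,0,yaw])
E
python3 - <<'E'
from plan import *
y=.038+np.pi
p,r=pose(); mid=r*R.from_rotvec([0,0,-1.4])
plan([([.33,-.05,.22],mid),([.490,.365,.14],down(y))])
E
```

```text
leg -> [ 0.33 -0.05  0.22] 14
0.54 -0.68 0.02 0 0 -0.67; 0.6 -0.63 0.02 0 0 -0.66; 0.66 -0.56 0.02 0 0 -0.67; 0.72 -0.49 0.02 0 0 -0.67; 0.76 -0.42 0.02 0 0 -0.66
0.8 -0.34 0.02 0 0 -0.67; 0.83 -0.25 0.02 0 0 -0.67; 0.85 -0.18 0.02 0 0 -0.66; 0.86 -0.09 0.02 0 0 -0.67; 0.87 0 0.02 0 0 -0.67
0.86 0.09 0.02 0 0 -0.66; 0.86 0.17 0.02 0 0 -0.67; 0.83 0.25 0.02 0 0 -0.67; 0.8 0.34 0.02 0 0 -0.66
leg -> [0.49  0.365 0.14 ] 13
0.75 0.4 0.15 0 0 -0.76; 0.71 0.49 0.16 0 0 -0.76; 0.64 0.56 0.15 0 0 -0.77; 0.58 0.63 0.16 0 0 -0.76; 0.49 0.7 0.15 0 0 -0.76
0.42 0.75 0.15 0 0 -0.76; 0.33 0.78 0.16 0 0 -0.77; 0.24 0.83 0.15 0 0 -0.76; 0.14 0.84 0.16 0 0 -0.76; 0.04 0.85 0.15 0 0 -0.76
-0.05 0.86 0.15 0 0 -0.76; -0.15 0.84 0.16 0 0 -0.77; -0.25 0.82 0.15 0 0 -0.76
```

Emit:
send_rows(increments="0.54 -0.68 0.02 0 0 -0.67; 0.6 -0.63 0.02 0 0 -0.66; 0.66 -0.56 0.02 0 0 -0.67; 0.72 -0.49 0.02 0 0 -0.67; 0.76 -0.42 0.02 0 0 -0.66", gripper=0.45, grip_force=60)

```text
clock: 1.7
tool_pos: [0.2157, -0.3395, 0.2273]
tcp_rot: [3.141, 0.0, 0.797]
wrist_force: [1.3, 0.1, 0.3]
finger_gap: 0.0621
finger_force: 0.0
```

Emit:
send_rows(increments="0.8 -0.34 0.02 0 0 -0.67; 0.83 -0.25 0.02 0 0 -0.67; 0.85 -0.18 0.02 0 0 -0.66; 0.86 -0.09 0.02 0 0 -0.67; 0.87 0 0.02 0 0 -0.67")

```text
clock: 2.2
tool_pos: [0.2794, -0.1781, 0.2235]
tcp_rot: [3.141, 0.0, 1.298]
wrist_force: [0.8, -0.2, 0.4]
finger_gap: 0.0619
finger_force: 0.0
```

Emit:
send_rows(increments="0.86 0.09 0.02 0 0 -0.66; 0.86 0.17 0.02 0 0 -0.67; 0.83 0.25 0.02 0 0 -0.67; 0.8 0.34 0.02 0 0 -0.66")

```text
clock: 2.6
tool_pos: [0.3305, -0.0485, 0.2203]
tcp_rot: [3.141, 0.0, 1.697]
wrist_force: [0.8, -0.4, -0.4]
finger_gap: 0.0622
finger_force: 0.0
```

Emit:
send_rows(increments="0.75 0.4 0.15 0 0 -0.76; 0.71 0.49 0.16 0 0 -0.76; 0.64 0.56 0.15 0 0 -0.77; 0.58 0.63 0.16 0 0 -0.76; 0.49 0.7 0.15 0 0 -0.76")

```text
clock: 3.1
tool_pos: [0.3921, 0.1111, 0.1892]
tcp_rot: [3.141, 0.0, 2.27]
wrist_force: [1.0, -1.3, 0.7]
finger_gap: 0.0618
finger_force: 0.0
```

Emit:
send_rows(increments="0.42 0.75 0.15 0 0 -0.76; 0.33 0.78 0.16 0 0 -0.77; 0.24 0.83 0.15 0 0 -0.76; 0.14 0.84 0.16 0 0 -0.76; 0.04 0.85 0.15 0 0 -0.76")

```text
clock: 3.6
tool_pos: [0.4534, 0.2706, 0.1582]
tcp_rot: [3.142, 0.0, 2.841]
wrist_force: [0.5, -0.3, -0.2]
finger_gap: 0.0619
finger_force: 0.0
```

Emit:
send_rows(increments="-0.05 0.86 0.15 0 0 -0.76; -0.15 0.84 0.16 0 0 -0.77; -0.25 0.82 0.15 0 0 -0.76; 0 0 0 0 0 0; 0 0 0 0 0 0")

```text
clock: 4.1
tool_pos: [0.4897, 0.3653, 0.1395]
tcp_rot: [-3.141, -0.001, -3.103]
wrist_force: [-0.8, -0.1, -0.0]
finger_gap: 0.0618
finger_force: 0.0
```

Run:
```python
from plan import *
o=env.observe();print(o["joints"].round(3),o["tool_pos"],o["tcp_rot"],o["finger_gap"])
y=.038+np.pi
plan([([.490,.365,.075],down(y)),([.490,.365,.022],down(y),.02)])
```

```text
[ 0.521  0.514 -0.059  0.999 -0.     0.483] [0.48969832 0.36531997 0.1394615 ] [-3.14086533e+00 -9.81068038e-04 -3.10335068e+00] 0.06180177797286964
leg -> [0.49  0.365 0.075] 2
0 0 0.81 0 0 0; -0.01 -0.01 0.8 0 -0.01 0
leg -> [0.49  0.365 0.022] 3
0 0 0.44 0 0 0; 0 0 0.44 0 0 0; 0 0 0.45 0 0 0
```

Emit:
send_rows(increments="0 0 0.81 0 0 0; 0 0 0.81 0 0 0; 0 0 0.44 0 0 0; 0 0 0.44 0 0 0; 0 0 0.45 0 0 0")

```text
clock: 4.6
tool_pos: [0.49, 0.3639, 0.022]
tcp_rot: [-3.141, 0.0, -3.106]
wrist_force: [-0.2, 0.8, 0.5]
finger_gap: 0.0617
finger_force: 0.0
```

Emit:
send_rows(increments="0 0 0 0 0 0; 0 0 0 0 0 0; 0 0 0 0 0 0; 0 0 0 0 0 0; 0 0 0 0 0 0", gripper=-1)

```text
clock: 5.1
tool_pos: [0.4903, 0.3652, 0.0227]
tcp_rot: [3.141, 0.001, -3.104]
wrist_force: [-0.5, -0.8, -4.4]
finger_gap: 0.0433
finger_force: 61.6
```

Emit:
send_rows(increments="0 0 0 0 0 0; 0 0 0 0 0 0; 0 0 0 0 0 0; 0 0 0 0 0 0; 0 0 0 0 0 0")

```text
clock: 5.6
tool_pos: [0.4901, 0.3651, 0.0221]
tcp_rot: [-3.142, -0.0, -3.103]
wrist_force: [-0.1, 0.3, -3.6]
finger_gap: 0.0438
finger_force: 61.6
```

Run:
```python
from plan import *
o=env.observe();print(o["tool_pos"],o["tcp_rot"],o["finger_gap"],o["finger_force"],o["wrist_force"])
```

```text
[0.49006402 0.36509774 0.0220591 ] [-3.14154719e+00 -8.74160869e-05 -3.10337917e+00] 0.04381321188916277 61.62014722824097 [-0.084052    0.32531609 -3.61779504]
```

Run:
```python
from plan import *
y=.038+np.pi
plan([([.49,.365,.06],down(y),.015),([.49,.365,.22],down(y)),([.5345,-.3935,.22],down(np.pi)),([.5345,-.3935,.06],down(np.pi),.032)])
```

```text
leg -> [0.49  0.365 0.06 ] 3
0 0 -0.32 0 0 0; 0 0 -0.31 0 0 0; 0 0 -0.32 0 0 0
leg -> [0.49  0.365 0.22 ] 5
0 0 -0.8 0 0 0; 0 0 -0.8 0 0 0; 0 0 -0.8 0 0 0; 0 0 -0.8 0 0 0; 0 0 -0.8 0 0 0
leg -> [ 0.5345 -0.3935  0.22  ] 22
-0.02 -0.86 0 0 0 0.01; -0.02 -0.87 0 0 0 0.01; -0.02 -0.86 0 0 0 0.01; -0.02 -0.86 0 0 0 0.02; -0.02 -0.87 0 0 0 0.01
-0.03 -0.86 0 0 0 0.01; -0.02 -0.86 0 0 0 0.01; -0.03 -0.87 0 0 0 0.01; -0.03 -0.86 0 0 0 0.01; -0.03 -0.86 0 0 0 0.02
-0.03 -0.86 0 0 0 0.01; -0.04 -0.87 0 0 0 0.01; -0.03 -0.86 0 0 0 0.01; -0.04 -0.86 0 0 0 0.01; -0.04 -0.87 0 0 0 0.01
-0.04 -0.86 0 0 0 0.02; -0.04 -0.86 0 0 0 0.01; -0.04 -0.86 0 0 0 0.01; -0.05 -0.87 0 0 0 0.01; -0.04 -0.86 0 0 0 0.01
-0.05 -0.86 0 0 0 0.01; -0.05 -0.86 0 0 0 0.01
leg -> [ 0.5345 -0.3935  0.06  ] 6
0 0 0.67 0 0 0; 0 0 0.66 0 0 0; 0 0 0.67 0 0 0; 0 0 0.67 0 0 0; 0 0 0.67 0 0 0
0 0 0.66 0 0 0
```

Emit:
send_rows(increments="0 0 -0.32 0 0 0; 0 0 -0.31 0 0 0; 0 0 -0.32 0 0 0; 0 0 0 0 0 0")

```text
clock: 6.0
tool_pos: [0.4917, 0.366, 0.0629]
tcp_rot: [3.14, 0.004, -3.103]
wrist_force: [0.6, -0.2, -4.1]
finger_gap: 0.0436
finger_force: 61.9
```

Emit:
send_rows(increments="0 0 -0.8 0 0 0; 0 0 -0.8 0 0 0; 0 0 -0.8 0 0 0; 0 0 -0.8 0 0 0; 0 0 -0.8 0 0 0")

```text
clock: 6.5
tool_pos: [0.4899, 0.365, 0.2215]
tcp_rot: [3.142, 0.0, -3.103]
wrist_force: [0.7, 0.2, -2.9]
finger_gap: 0.0432
finger_force: 62.4
```

Emit:
send_rows(increments="-0.02 -0.86 0 0 0 0.01; -0.02 -0.87 0 0 0 0.01; -0.02 -0.86 0 0 0 0.01; -0.02 -0.86 0 0 0 0.02; -0.02 -0.87 0 0 0 0.01")

```text
clock: 7.0
tool_pos: [0.4999, 0.1912, 0.2203]
tcp_rot: [3.142, 0.0, -3.112]
wrist_force: [-0.1, 0.0, -3.2]
finger_gap: 0.0432
finger_force: 63.0
```

Emit:
send_rows(increments="-0.03 -0.86 0 0 0 0.01; -0.02 -0.86 0 0 0 0.01; -0.03 -0.87 0 0 0 0.01; -0.03 -0.86 0 0 0 0.01; -0.03 -0.86 0 0 0 0.02")

```text
clock: 7.5
tool_pos: [0.5101, 0.019, 0.2203]
tcp_rot: [-3.142, 0.0, -3.121]
wrist_force: [-0.5, -0.3, -3.2]
finger_gap: 0.0437
finger_force: 63.0
```

Emit:
send_rows(increments="-0.03 -0.86 0 0 0 0.01; -0.04 -0.87 0 0 0 0.01; -0.03 -0.86 0 0 0 0.01; -0.04 -0.86 0 0 0 0.01; -0.04 -0.87 0 0 0 0.01")

```text
clock: 8.0
tool_pos: [0.5202, -0.1537, 0.2203]
tcp_rot: [-3.141, 0.0, -3.129]
wrist_force: [0.7, 0.6, -3.0]
finger_gap: 0.0435
finger_force: 63.0
```

Emit:
send_rows(increments="-0.04 -0.86 0 0 0 0.02; -0.04 -0.86 0 0 0 0.01; -0.04 -0.86 0 0 0 0.01; -0.05 -0.87 0 0 0 0.01; -0.04 -0.86 0 0 0 0.01")

```text
clock: 8.5
tool_pos: [0.5301, -0.326, 0.2201]
tcp_rot: [3.142, 0.0, -3.138]
wrist_force: [0.8, -0.9, -4.2]
finger_gap: 0.0433
finger_force: 63.0
```

Emit:
send_rows(increments="-0.05 -0.86 0 0 0 0.01; -0.05 -0.86 0 0 0 0.01; 0 0 0 0 0 0; 0 0 0 0 0 0")

```text
clock: 8.9
tool_pos: [0.534, -0.3938, 0.2195]
tcp_rot: [3.141, -0.001, 3.141]
wrist_force: [0.3, 0.7, -3.0]
finger_gap: 0.0437
finger_force: 63.2
```

Run:
```python
from plan import *
from fit import *
o=env.observe();print(o["joints"].round(3),o["tool_pos"],o["tcp_rot"],o["finger_gap"],o["wrist_force"],o["ft_torque"])
tl=[]
for c in("side","top"):
    im,d=env.capture(c);np.savez(c+"2.npz",im=im,d=d)
    u,v=proj(c,[.53,-.39,.2]).astype(int);u=min(max(u,70),490);v=max(v,50)
    tl.append(cv2.resize(im[v-50:v+50,u-65:u+65],(390,300),interpolation=cv2.INTER_CUBIC))
save(np.hstack(tl),"held.png")
plan([([.5345,-.3935,.06],down(np.pi),.032),([.5345,-.3935,.039],down(np.pi),.01)])
```

```text
[-0.746  0.57   0.251  1.253  0.    -0.745] [ 0.53401867 -0.39379343  0.21952353] [ 3.14074317e+00 -5.70353256e-04  3.14096866e+00] 0.043697770629256505 [ 0.28082496  0.73793643 -2.97203169] [ 0.01876515 -0.00389141  0.01683143]
leg -> [ 0.5345 -0.3935  0.06  ] 6
0 0 0.67 0 0 0; 0 -0.01 0.66 0 0 0; 0 0 0.67 0 0 0; 0 -0.01 0.67 0 0 0; 0 0 0.66 0 0 0.01
-0.01 -0.01 0.67 0 0 0
leg -> [ 0.5345 -0.3935  0.039 ] 3
0 0 0.18 0 0 0; 0 0 0.17 0 0 0; 0 0 0.18 0 0 0
```

View pics/held.png

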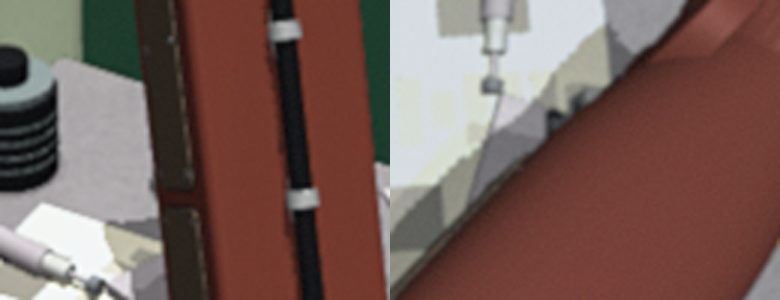

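Both views are blocked by the arm at the hand, so this picture doesn't show the casting. The wrist force shows about 3 N carried. I'll lower it onto the plate.

Emit:
send_rows(increments="0 0 0.67 0 0 0; 0 0 0.66 0 0 0; 0 0 0.67 0 0 0; 0 0 0.67 0 0 0; 0 0 0.67 0 0 0")

```text
clock: 9.5
tool_pos: [0.5348, -0.3921, 0.086]
tcp_rot: [-3.141, 0.0, -3.139]
wrist_force: [-0.5, 0.3, -4.2]
finger_gap: 0.0434
finger_force: 63.5
```

Emit:
send_rows(increments="0 0 0.5 0 0 0; 0 0 0.2 0 0 0; 0 0 0.17 0 0 0; 0 0 0.1 0 0 0; 0 0 0 0 0 0")

```text
clock: 10.0
tool_pos: [0.5347, -0.3934, 0.0481]
tcp_rot: [-3.141, 0.0, -3.141]
wrist_force: [-0.2, -0.4, -3.7]
finger_gap: 0.0435
finger_force: 63.2
```

Emit:
send_rows(increments="0 0 0.04 0 0 0; 0 0 0 0 0 0; 0 0 0 0 0 0")

```text
clock: 10.3
tool_pos: [0.5346, -0.3936, 0.0465]
tcp_rot: [-3.141, 0.0, -3.141]
wrist_force: [0.6, 0.8, -3.4]
finger_gap: 0.0435
finger_force: 63.2
```

Now at 0.0465; contact is expected near 0.037.

Emit:
send_rows(increments="0 0 0.1 0 0 0; 0 0 0.08 0 0 0; 0 0 0 0 0 0")

```text
clock: 10.6
tool_pos: [0.5341, -0.3931, 0.0382]
tcp_rot: [3.141, -0.001, -3.141]
wrist_force: [-0.4, 1.2, -4.6]
finger_gap: 0.0433
finger_force: 63.2
```

Emit:
send_rows(increments="0 0 0.03 0 0 0; 0 0 0 0 0 0; 0 0 0 0 0 0")

```text
clock: 10.9
tool_pos: [0.5345, -0.3934, 0.0377]
tcp_rot: [-3.142, 0.0, -3.141]
wrist_force: [0.6, -0.7, -4.4]
finger_gap: 0.0434
finger_force: 63.2
```

Emit:
send_rows(increments="0 0 0.02 0 0 0; 0 0 0 0 0 0; 0 0 0 0 0 0")

```text
clock: 11.2
tool_pos: [0.5345, -0.3934, 0.0369]
tcp_rot: [3.142, -0.0, -3.141]
wrist_force: [-0.4, 0.5, -5.3]
finger_gap: 0.0432
finger_force: 63.2
```

Emit:
send_rows(increments="0 0 0.03 0 0 0; 0 0 0 0 0 0; 0 0 0 0 0 0")

```text
clock: 11.5
tool_pos: [0.5347, -0.3934, 0.0366]
tcp_rot: [-3.141, 0.0, -3.141]
wrist_force: [-1.8, 2.4, 6.1]
finger_gap: 0.0435
finger_force: 64.0
```

Emit:
send_rows(increments="0 0 0.02 0 0 0; 0 0 0 0 0 0; 0 0 0 0 0 0")

```text
clock: 11.8
tool_pos: [0.5347, -0.3935, 0.0366]
tcp_rot: [-3.141, 0.001, -3.141]
wrist_force: [-3.6, 4.8, 12.9]
finger_gap: 0.0434
finger_force: 65.0
```

Emit:
send_rows(increments="0 0 -0.02 0 0 0; 0 0 -0.02 0 0 0; 0 0 0 0 0 0")

```text
clock: 12.1
tool_pos: [0.5346, -0.3934, 0.0366]
tcp_rot: [-3.141, 0.0, -3.141]
wrist_force: [0.3, 0.5, 1.9]
finger_gap: 0.0433
finger_force: 63.7
```

Emit:
send_rows(increments="0 0 0 0 0 0; 0 0 0 0 0 0; 0 0 0 0 0 0; 0 0 0 0 0 0; 0 0 0 0 0 0", gripper=0.45)

```text
clock: 12.6
tool_pos: [0.5345, -0.3935, 0.0365]
tcp_rot: [-3.142, 0.0, -3.141]
wrist_force: [0.8, -0.1, -0.5]
finger_gap: 0.0618
finger_force: 0.0
```

Emit:
send_rows(increments="0 0 -0.4 0 0 0; 0 0 -0.8 0 0 0; 0 0 -0.8 0 0 0; 0 0 -0.8 0 0 0; 0 0 -0.8 0 0 0")

```text
clock: 13.1
tool_pos: [0.5344, -0.3933, 0.1819]
tcp_rot: [-3.142, 0.0, -3.141]
wrist_force: [0.1, -1.0, -0.4]
finger_gap: 0.0618
finger_force: 0.0
```

Run:
```python
from plan import *
plan([([.634,-.118,.16],down(.755+np.pi))])
```

```text
leg -> [ 0.634 -0.118  0.16 ] 9
-0.28 0.76 0.06 0 0 -0.56; -0.34 0.74 0.06 0 0 -0.56; -0.4 0.71 0.06 0 0 -0.56; -0.46 0.67 0.06 0 0 -0.56; -0.51 0.63 0.06 0 0 -0.55
-0.57 0.59 0.06 0 0 -0.56; -0.61 0.54 0.07 0 0 -0.56; -0.65 0.48 0.06 0 0 -0.56; -0.69 0.43 0.06 0 0 -0.56
```

Emit:
send_rows(increments="-0.28 0.76 0.06 0 0 -0.56; -0.34 0.74 0.06 0 0 -0.56; -0.4 0.71 0.06 0 0 -0.56; -0.46 0.67 0.06 0 0 -0.56; -0.51 0.63 0.06 0 0 -0.55")

```text
clock: 13.6
tool_pos: [0.5901, -0.2394, 0.1685]
tcp_rot: [-3.141, 0.0, -2.719]
wrist_force: [-0.0, -0.5, -0.2]
finger_gap: 0.0622
finger_force: 0.0
```

Emit:
send_rows(increments="-0.57 0.59 0.06 0 0 -0.56; -0.61 0.54 0.07 0 0 -0.56; -0.65 0.48 0.06 0 0 -0.56; -0.69 0.43 0.06 0 0 -0.56; 0 0 0 0 0 0")

```text
clock: 14.1
tool_pos: [0.6346, -0.1143, 0.1582]
tcp_rot: [3.141, 0.001, -2.38]
wrist_force: [0.1, -0.4, 0.4]
finger_gap: 0.0618
finger_force: 0.0
```

Run:
```python
from plan import *
from fit import *
tl=[]
for c in("side","top"):
    im,d=env.capture(c);np.savez(c+"3.npz",im=im,d=d)
    u,v=proj(c,[.55,-.3,.05]).astype(int)
    tl.append(cv2.resize(im[v-60:v+60,u-78:u+78],(390,300),interpolation=cv2.INTER_CUBIC))
    q=pts("3",[.44,-.44,.03],[.6,-.34,.095],(c,))
    if len(q)>60: print(c,"housing",fit(sd_h,q,[.5245,-.3935,.02,.0],[0,1,2,3]))
    for t in ("housing","label"):
        for r in env.silhouettes(t,c)[:1]:
            print(t,c,round(r["conf"],2),np.median(cloud(c,d)[r["pixels"]],0).round(4))
save(np.hstack(tl),"placed.png")
print(env.observe()["joints"].round(3))
plan([([.634,-.118,.075],down(.755+np.pi)),([.634,-.118,.024],down(.755+np.pi),.02)])
```

```text
housing side 0.58 [0.52   0.1673 0.0233]
top housing (array([ 0.527 , -0.3918,  0.0205, -0.0044]), np.float64(0.001), 580)
housing top 0.84 [ 0.5267 -0.3868  0.0782]
label top 0.53 [0.5163 0.3288 0.006 ]
[-0.299  0.562  0.076  1.085 -0.    -1.052]
leg -> [ 0.634 -0.118  0.075] 3
-0.01 0.01 0.7 0 0 0; -0.01 0 0.69 0 0 -0.01; -0.01 0.01 0.7 0 0 0
leg -> [ 0.634 -0.118  0.024] 3
0 0 0.43 0 0 0; 0 0 0.42 0 0 0; 0 0 0.43 0 0 0
```

View pics/placed.png

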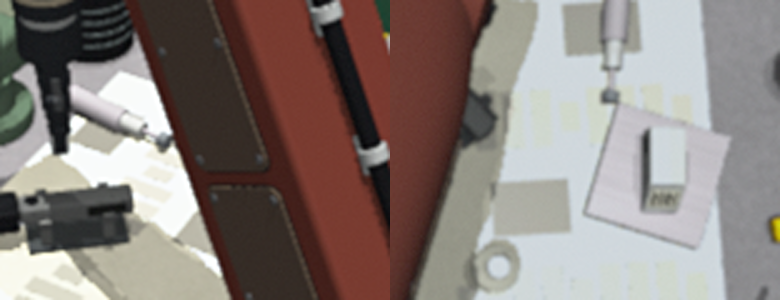

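The casting stands upright and centred on the plate: it is at about (665,170) in the right half of the crop. The scanner in its rest is undisturbed. Next I grip the scanner.

Emit:
send_rows(increments="-0.01 0.01 0.7 0 0 0; -0.01 0 0.69 0 0 -0.01; -0.01 0.01 0.7 0 0 0; 0 0 0.4 0 0 0; 0 0 0 0 0 0")

```text
clock: 14.9
tool_pos: [0.6321, -0.1171, 0.0565]
tcp_rot: [3.138, -0.002, -2.387]
wrist_force: [0.2, -0.2, -0.0]
finger_gap: 0.0619
finger_force: 0.0
```

Emit:
send_rows(increments="0 0 0.4 0 0 0; 0 0 0.4 0 0 0; 0 0 0.06 0 0 0; 0 0 0 0 0 0; 0 0 0 0 0 0")

```text
clock: 15.4
tool_pos: [0.6349, -0.1171, 0.0258]
tcp_rot: [-3.14, 0.001, -2.385]
wrist_force: [-0.7, -0.4, 0.4]
finger_gap: 0.0619
finger_force: 0.0
```

Run:
```python
from fit import *
o=env.observe();print(o["tool_pos"],o["tcp_rot"],o["wrist_force"],o["finger_gap"])
tl=[]
for c in("side","top"):
    im,d=env.capture(c);np.savez(c+"4.npz",im=im,d=d)
    u,v=proj(c,[.63,-.12,.06]).astype(int)
    tl.append(cv2.resize(im[v-50:v+50,u-65:u+65],(390,300),interpolation=cv2.INTER_CUBIC))
save(np.hstack(tl),"pre.png")
```

```text
[ 0.63492356 -0.11712318  0.02582183] [-3.14012704e+00  8.14160440e-04 -2.38529014e+00] [-0.65921653 -0.40337229  0.38505425] 0.06189420170557995
```

View pics/pre.png

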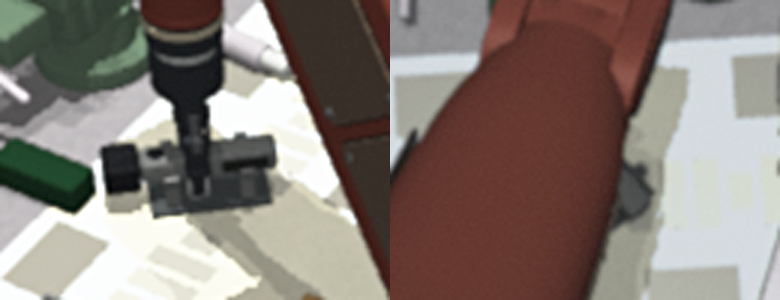

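The fingers straddle the barrel between the saddles (side view, around (198,160) in the crop). Closing now.

Emit:
send_rows(increments="0 0 0 0 0 0; 0 0 0 0 0 0; 0 0 0 0 0 0; 0 0 0 0 0 0; 0 0 0 0 0 0", gripper=-1, grip_force=60)

```text
clock: 16.0
tool_pos: [0.6346, -0.1167, 0.0251]
tcp_rot: [-3.141, 0.0, -2.385]
wrist_force: [-0.5, 0.1, 6.0]
finger_gap: 0.0312
finger_force: 59.9
```

Emit:
send_rows(increments="0 0 0 0 0 0; 0 0 0 0 0 0; 0 0 0 0 0 0")

```text
clock: 16.3
tool_pos: [0.6346, -0.1167, 0.0251]
tcp_rot: [-3.141, 0.0, -2.385]
wrist_force: [-0.1, -0.7, 6.1]
finger_gap: 0.0315
finger_force: 59.9
```

Run:
```python
from fit import *
from plan import *
o=env.observe();print(o["tool_pos"],o["tcp_rot"],o["wrist_force"],o["ft_torque"],o["finger_gap"])
im,d=env.capture("side");np.savez("side5.npz",im=im,d=d)
for tag in("4","5"):
    q=pts(tag,[.5,-.22,.05],[.78,.0,.085],("side",));a=(q[:,:2]-[.628,-.1235])@np.array([[.728,-.686],[.686,.728]])
    q=q[(np.abs(a[:,1])<.035)&(np.abs(a[:,0])<.12)&(np.abs(a[:,0]-.008)>.03)]
    print(tag,fit(sd_s,q,[.628,-.1235,.035,.755],[0,1,2,3]))
p=np.array(o["tool_pos"]);r=R.from_euler("xyz",o["tcp_rot"]);np.savez("grip.npz",p=p,e=o["tcp_rot"])
# scanner in tool frame
rs=R.from_euler("z",.755);os_=np.array([.6285,-.1235,.0353])
# keep sideways = centred on fingers, yaw from the tool
rs=R.from_euler("z",o["tcp_rot"][2]-np.pi)
lo=rs.inv().apply(os_-p);print("scanner origin in tool-aligned",lo);lo[1]=0
T_r=r.inv()*rs;T_p=r.inv().apply(rs.apply(lo))
np.savez("ts.npz",p=T_p,q=T_r.as_quat())
# target
rc=R.from_euler("z",-.002);c=np.array([.526,-.3934,.02])
x=rc.apply([np.cos(np.pi/6),0,-.5]);y=rc.apply([0,1,0]);RS=R.from_matrix(np.c_[x,y,np.cross(x,y)])
lab=c+rc.apply([-.036,0,.036])
def tgt(dist):
    w=lab-dist*x;o=w-RS.apply([.105,0,.015]);rt=RS*T_r.inv();return o-rt.apply(T_p),rt
for dd in(.06,.14): print(dd,tgt(dd)[0],tgt(dd)[1].as_euler("xyz"))
p1,r1=tgt(.06);p2,_=tgt(.12)
plan([(p+[0,0,.03],r,.012),(p+[0,0,.17],r),([.42,-.30,.26],down(3.40)),(p2+[0,0,.05],r1),(p2,r1,.02),(p1,r1,.012)],(p,r))
```

```text
[ 0.63458358 -0.11673826  0.02510277] [-3.14074662e+00  4.66620438e-04 -2.38485844e+00] [-0.11246938 -0.65095461  6.05857078] [0.03257766 0.16079862 0.00275449] 0.03147295883512253
4 (array([ 0.6275, -0.1249,  0.0354,  0.7522]), np.float64(0.0015), 442)
5 (array([ 0.6261, -0.1255,  0.0358,  0.7531]), np.float64(0.0016), 446)
scanner origin in tool-aligned [-0.00906554 -0.00073966  0.01019723]
0.06 [ 0.34235855 -0.39303272  0.11214579] [-3.14074662 -0.52313216  3.13959265]
0.14 [ 0.27307665 -0.39289415  0.15214579] [-3.14074662 -0.52313216  3.13959265]
leg -> [ 0.6346 -0.1167  0.0551] 3
0 0 -0.25 0 0 0; 0 0 -0.25 0 0 0; 0 0 -0.25 0 0 0
leg -> [ 0.6346 -0.1167  0.1951] 4
0 0 -0.87 0 0 0; 0 0 -0.88 0 0 0; 0 0 -0.87 0 0 0; 0 0 -0.88 0 0 0
leg -> [ 0.42 -0.3   0.26] 9
0.78 0.04 -0.18 0 0 0.37; 0.79 -0.01 -0.18 0 0 0.37; 0.78 -0.04 -0.18 0 0 0.37; 0.78 -0.1 -0.18 0 0 0.37; 0.77 -0.13 -0.18 0 0 0.37
0.76 -0.18 -0.18 0 0 0.36; 0.75 -0.22 -0.18 0 0 0.37; 0.74 -0.26 -0.19 0 0 0.37; 0.73 -0.3 -0.18 0 0.01 0.37
leg -> [ 0.2904 -0.3929  0.1921] 5
0.74 -0.28 0.34 -0.09 0.69 0.34; 0.69 -0.33 0.41 -0.09 0.7 0.34; 0.63 -0.36 0.48 -0.09 0.69 0.34; 0.55 -0.4 0.53 -0.09 0.69 0.34; 0.48 -0.44 0.58 -0.09 0.69 0.34
leg -> [ 0.2904 -0.3929  0.1421] 3
-0.21 0 0.36 0 0 0; -0.21 0 0.36 0 0 0; -0.2 0.01 0.36 0 0 0
leg -> [ 0.3424 -0.393   0.1121] 6
-0.25 0 0 0 0 0; -0.25 0 0 0 0 0; -0.25 0 0 0 0 0; -0.25 0 0 0 0 0; -0.25 0 0 0 0 0
-0.25 0 0 0 0 0
```

Emit:
send_rows(increments="0 0 -0.25 0 0 0; 0 0 -0.25 0 0 0; 0 0 -0.25 0 0 0; 0 0 0 0 0 0")

```text
clock: 16.75
tool_pos: [0.6354, -0.117, 0.0565]
tcp_rot: [-3.139, 0.001, -2.385]
wrist_force: [0.2, 0.4, -1.6]
finger_gap: 0.0312
finger_force: 59.5
```

Emit:
send_rows(increments="0 0 -0.87 0 0 0; 0 0 -0.88 0 0 0; 0 0 -0.87 0 0 0; 0 0 -0.88 0 0 0; 0 0 0 0 0 0")

```text
clock: 17.25
tool_pos: [0.6367, -0.1173, 0.1998]
tcp_rot: [-3.134, 0.004, -2.385]
wrist_force: [0.4, -1.0, -2.0]
finger_gap: 0.0314
finger_force: 60.2
```

Emit:
send_rows(increments="0.78 0.04 -0.18 0 0 0.37; 0.79 -0.01 -0.18 0 0 0.37; 0.78 -0.04 -0.18 0 0 0.37; 0.78 -0.1 -0.18 0 0 0.37; 0.77 -0.13 -0.18 0 0 0.37")

```text
clock: 17.75
tool_pos: [0.5136, -0.219, 0.23]
tcp_rot: [3.141, -0.001, -2.665]
wrist_force: [0.4, 0.4, -2.6]
finger_gap: 0.0311
finger_force: 60.1
```

Emit:
send_rows(increments="0.76 -0.18 -0.18 0 0 0.36; 0.75 -0.22 -0.18 0 0 0.37; 0.74 -0.26 -0.19 0 0 0.37; 0.73 -0.3 -0.18 0 0.01 0.37; 0 0 0 0 0 0")

```text
clock: 18.25
tool_pos: [0.4176, -0.3022, 0.26]
tcp_rot: [-3.14, -0.002, -2.888]
wrist_force: [-0.0, 1.1, -2.3]
finger_gap: 0.031
finger_force: 60.1
```

Emit:
send_rows(increments="0.74 -0.28 0.34 -0.09 0.69 0.34; 0.69 -0.33 0.41 -0.09 0.7 0.34; 0.63 -0.36 0.48 -0.09 0.69 0.34; 0.55 -0.4 0.53 -0.09 0.69 0.34; 0.48 -0.44 0.58 -0.09 0.69 0.34")

```text
clock: 18.75
tool_pos: [0.2899, -0.3933, 0.1909]
tcp_rot: [-3.139, -0.527, 3.138]
wrist_force: [-0.3, 0.6, -2.2]
finger_gap: 0.0316
finger_force: 60.1
```

Emit:
send_rows(increments="0 0 0 0 0 0; 0 0 0 0 0 0")

```text
clock: 18.95
tool_pos: [0.2904, -0.3924, 0.1904]
tcp_rot: [3.14, -0.523, 3.141]
wrist_force: [-0.1, 0.4, -1.0]
finger_gap: 0.0318
finger_force: 60.2
```

Run:
```python
from fit import *
from plan import *
o=env.observe();print(o["joints"].round(3),o["tool_pos"],o["tcp_rot"],o["wrist_force"],o["ft_torque"],o["finger_gap"])
tl=[]
for c in("side","top"):
    im,d=env.capture(c);np.savez(c+"6.npz",im=im,d=d)
    u,v=proj(c,[.4,-.39,.15]).astype(int);u=min(u,480)
    tl.append(cv2.resize(im[v-60:v+60,u-78:u+78],(390,300),interpolation=cv2.INTER_CUBIC))
save(np.hstack(tl),"pre6.png")
```

```text
[-0.837  0.571  0.038  1.408 -0.379 -0.764] [ 0.29042738 -0.39241782  0.19039185] [ 3.13993858 -0.52335276  3.14079805] [-0.12213594  0.44557291 -1.01846251] [-0.04581489 -0.68689335  0.04492066] 0.03181287258660121
```

View pics/pre6.png

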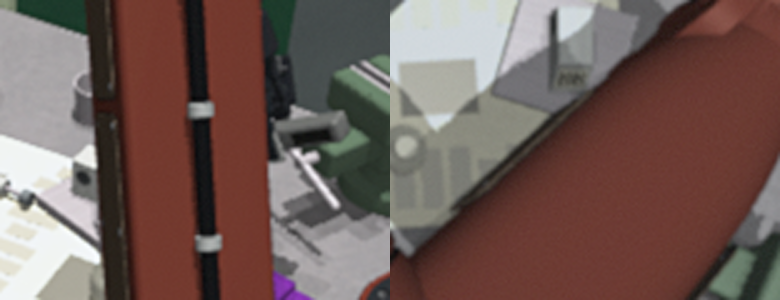

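```bash
cat > chk.py <<'E'
from fit import *
import sys
tag=sys.argv[1]
o=env.observe();p=np.array(o["tool_pos"]);r=R.from_euler("xyz",o["tcp_rot"]);t=np.load("ts.npz")
RS=r*R.from_quat(t["q"]);O=p+r.apply(t["p"])
w=O+RS.apply([.105,0,.015]);lab=np.array([.526-.036,-.3934,.056]);a=RS.apply([1,0,0])
n=np.array([-np.cos(np.pi/6),0,.5])
print("scanner",O.round(4),"window-label dist along n",((w-lab)@n).round(4),"off",(w-lab-n*((w-lab)@n)).round(4),"angle",np.degrees(np.arccos(-a@n)).round(2))
for c in("side","top"):
    d=np.load(c+tag+".npz")["d"];P=cloud(c,d).reshape(-1,3);P=P[d.ravel()>0]
    l=RS.inv().apply(P-O);m=(np.abs(l[:,1])<.03)&(l[:,2]>-.015)&(l[:,2]<.05)&(l[:,0]>-.1)&(l[:,0]<.12)&((l[:,0]<-.03)|(l[:,0]>.05))
    l=l[m];print(c,len(l))
    if len(l)>30:
        def res(x): return sd_s(R.from_euler("yz",x[2:]).apply(l)+[0,*x[:2]])
        s=least_squares(res,[0,0,0,0],loss="soft_l1",f_scale=.0015,x_scale=[.01,.01,.1,.1]);print("dy dz pitch yaw corr",s.x.round(4),"min x",np.percentile(l[:,0],[1,99]).round(3),np.median(abs(s.fun)).round(4))
E
python3 chk.py 6
python3 - <<'E'
from plan import *
p,r=pose()
r1=R.from_euler("xyz",[-np.pi,-.5236,np.pi-.002])
plan([([.2904,-.393,.1421],r1,.02),([.3424,-.393,.1121],r1,.012)])
E
```

```text
scanner [ 0.2882 -0.3926  0.2055] window-label dist along n 0.1446 off [0.0219 0.0007 0.0379] angle 0.14
side 230
dy dz pitch yaw corr [ 0.0012  0.0034 -0.0015 -0.0164] min x [-0.082 -0.031] 0.0011
top 0
leg -> [ 0.2904 -0.393   0.1421] 3
-0.2 0 0.36 0 0.01 0; -0.21 -0.01 0.37 -0.01 0 0; -0.2 0 0.36 0 0.01 0
leg -> [ 0.3424 -0.393   0.1121] 6
-0.25 0 0 0 0 0; -0.25 0 0 0 0 0; -0.25 0 0 0 0 0; -0.25 0 0 0 0 0; -0.25 0 0 0 0 0
-0.25 0 0 0 0 0
```

Emit:
send_rows(increments="-0.2 0 0.36 0 0.01 0; -0.21 -0.01 0.36 0 0 0; -0.2 0 0.35 0 0 0; 0 0 0 0 0 0")

```text
clock: 19.45
tool_pos: [0.2901, -0.3925, 0.1422]
tcp_rot: [-3.141, -0.524, 3.14]
wrist_force: [0.3, 1.0, -1.4]
finger_gap: 0.031
finger_force: 60.2
```

Emit:
send_rows(increments="-0.25 0 0 0 0 0; -0.25 0 0 0 0 0; -0.25 0 0 0 0 0; -0.25 0 0 0 0 0; -0.2 0 0 0 0 0")

```text
clock: 19.95
tool_pos: [0.3324, -0.3935, 0.1179]
tcp_rot: [-3.14, -0.525, 3.139]
wrist_force: [-0.4, -1.1, -1.7]
finger_gap: 0.0312
finger_force: 60.2
```

Emit:
send_rows(increments="-0.15 0 0 0 0 0; -0.1 0 0 0 0 0; 0 0 0 0 0 0; 0 0 0 0 0 0; 0 0 0 0 0 0")

```text
clock: 20.45
tool_pos: [0.3398, -0.3937, 0.1136]
tcp_rot: [-3.14, -0.525, 3.139]
wrist_force: [-0.5, -0.5, -3.0]
finger_gap: 0.0314
finger_force: 60.2
```

```bash
python3 - <<'E'
from h import *
for c in("side","top"):
    im,d=env.capture(c);np.savez(c+"7.npz",im=im,d=d)
E
python3 chk.py 7; python3 -c "
from h import *
o=env.observe();print(o['clock'],o['tool_pos'],o['tcp_rot'],o['wrist_force'])"
```

```text
scanner [ 0.3371 -0.3937  0.127 ] window-label dist along n 0.0629 off [-0.0001 -0.0006 -0.0001] angle 0.18
side 202
dy dz pitch yaw corr [0.0032 0.0006 0.0113 0.0123] min x [-0.084 -0.031] 0.0011
top 0
20.55 [ 0.33985308 -0.39367385  0.11364775] [-3.14017255 -0.52469071  3.13849026] [ 0.63529902 -0.41319097 -2.08080596]
```

Emit:
send_rows(increments="-0.08 0 0 0 0 0; 0 0 0 0 0 0; 0 0 0 0 0 0; 0 0 0 0 0 0; 0 0 0 0 0 0")

```text
clock: 21.05
tool_pos: [0.3428, -0.3936, 0.1119]
tcp_rot: [-3.14, -0.525, 3.139]
wrist_force: [-0.2, -0.8, -1.5]
finger_gap: 0.0315
finger_force: 60.2
```

Emit:
send_rows(increments="0 0 0 0 0 0; 0 0 0 0 0 0; 0 0 0 0 0 0; 0 0 0 0 0 0; 0 0 0 0 0 0")

```text
clock: 21.55
tool_pos: [0.3428, -0.3936, 0.1118]
tcp_rot: [-3.14, -0.525, 3.139]
wrist_force: [0.1, 0.3, -2.4]
finger_gap: 0.0311
finger_force: 60.2
```

Emit:
send_rows(increments="0 0 0 0 0 0; 0 0 0 0 0 0; 0 0 0 0 0 0; 0 0 0 0 0 0; 0 0 0 0 0 0")

```text
clock: 22.05
tool_pos: [0.3428, -0.3936, 0.1118]
tcp_rot: [-3.14, -0.525, 3.139]
wrist_force: [0.4, -0.1, -1.7]
finger_gap: 0.0311
finger_force: 60.2
```

Emit:
send_rows(increments="0 0 0 0 0 0; 0 0 0 0 0 0; 0 0 0 0 0 0; 0 0 0 0 0 0; 0 0 0 0 0 0")

```text
clock: 22.55
tool_pos: [0.3428, -0.3936, 0.1118]
tcp_rot: [-3.14, -0.525, 3.139]
wrist_force: [-0.6, -0.4, -1.4]
finger_gap: 0.0316
finger_force: 60.2
```

Emit:
send_rows(increments="0 0 0 0 0 0; 0 0 0 0 0 0; 0 0 0 0 0 0; 0 0 0 0 0 0; 0 0 0 0 0 0")

```text
clock: 23.05
tool_pos: [0.3428, -0.3936, 0.1118]
tcp_rot: [-3.14, -0.525, 3.139]
wrist_force: [0.5, 0.1, -2.3]
finger_gap: 0.0312
finger_force: 60.2
```

Emit:
send_rows(increments="0 0 0 0 0 0; 0 0 0 0 0 0; 0 0 0 0 0 0; 0 0 0 0 0 0; 0 0 0 0 0 0")

```text
clock: 23.55
tool_pos: [0.3428, -0.3936, 0.1118]
tcp_rot: [-3.14, -0.525, 3.139]
wrist_force: [0.3, -0.0, -1.6]
finger_gap: 0.0312
finger_force: 60.2
```

```bash
python3 chk.py 7|head -1
python3 - <<'E'
from plan import *
g=np.load("grip.npz");G=g["p"];e=g["e"];p,r=pose();r1=R.from_euler("xyz",[-np.pi,-.5236,np.pi-.002]);rg=down(e[2])
plan([([.2904,-.393,.1421],r1),([.2904,-.3929,.192],r1),([.42,-.30,.26],down(3.40)),(G+[0,0,.17],rg),(G+[0,0,.045],rg,.032)])
E
```

```text
scanner [ 0.3401 -0.3936  0.1252] window-label dist along n 0.0594 off [-0.0001 -0.0004 -0.0002] angle 0.17
leg -> [ 0.2904 -0.393   0.1421] 2
0.76 0.01 0 0 0 0; 0.75 0 0 -0.01 -0.01 0
leg -> [ 0.2904 -0.3929  0.192 ] 2
0.31 0 -0.54 0 0 0; 0.32 0 -0.54 0 0 0
leg -> [ 0.42 -0.3   0.26] 5
-0.39 0.47 -0.62 0.09 -0.69 -0.34; -0.48 0.43 -0.58 0.09 -0.7 -0.34; -0.55 0.41 -0.53 0.09 -0.69 -0.34; -0.63 0.36 -0.47 0.1 -0.69 -0.34; -0.69 0.33 -0.41 0.09 -0.7 -0.34
leg -> [ 0.6346 -0.1167  0.1951] 9
-0.71 0.34 0.18 0 0 -0.37; -0.72 0.3 0.18 0 0 -0.37; -0.74 0.26 0.18 0 0 -0.37; -0.75 0.22 0.18 0 0 -0.37; -0.77 0.17 0.18 0 0 -0.37
-0.77 0.14 0.18 0 0 -0.37; -0.78 0.09 0.18 0 0 -0.36; -0.78 0.05 0.18 0 0 -0.37; -0.78 0 0.18 0 0 -0.37
leg -> [ 0.6346 -0.1167  0.0701] 4
0 0 0.78 0 0 0; 0 0 0.78 0 0 0; 0 0 0.78 0 0 0; 0 0 0.79 0 0 0
```

Held for three seconds at 59 mm, square to the label. Now I take the scanner back.

Emit:
send_rows(increments="0.76 0.01 0 0 0 0; 0.75 0 0 -0.01 -0.01 0; 0.31 0 -0.54 0 0 0; 0.32 0 -0.54 0 0 0")

```text
clock: 23.95
tool_pos: [0.2893, -0.3928, 0.193]
tcp_rot: [3.141, -0.524, 3.138]
wrist_force: [0.5, -1.0, -2.9]
finger_gap: 0.0314
finger_force: 60.1
```

Emit:
send_rows(increments="-0.39 0.47 -0.62 0.09 -0.69 -0.34; -0.48 0.43 -0.58 0.09 -0.7 -0.34; -0.55 0.41 -0.53 0.09 -0.69 -0.34; -0.63 0.36 -0.47 0.1 -0.69 -0.34; -0.69 0.33 -0.41 0.09 -0.7 -0.34")

```text
clock: 24.45
tool_pos: [0.421, -0.299, 0.2611]
tcp_rot: [-3.14, 0.004, -2.881]
wrist_force: [-0.5, 1.2, -1.8]
finger_gap: 0.0314
finger_force: 60.4
```

Emit:
send_rows(increments="-0.71 0.34 0.18 0 0 -0.37; -0.72 0.3 0.18 0 0 -0.37; -0.74 0.26 0.18 0 0 -0.37; -0.75 0.22 0.18 0 0 -0.37; -0.77 0.17 0.18 0 0 -0.37")

```text
clock: 24.95
tool_pos: [0.5399, -0.1973, 0.2237]
tcp_rot: [-3.141, -0.0, -2.604]
wrist_force: [-0.0, -0.4, -1.9]
finger_gap: 0.0316
finger_force: 60.4
```

Emit:
send_rows(increments="-0.77 0.14 0.18 0 0 -0.37; -0.78 0.09 0.18 0 0 -0.36; -0.78 0.05 0.18 0 0 -0.37; -0.78 0 0.18 0 0 -0.37; 0 0 0 0 0 0")

```text
clock: 25.45
tool_pos: [0.6359, -0.1141, 0.1935]
tcp_rot: [3.14, -0.0, -2.381]
wrist_force: [-0.8, -1.1, -1.3]
finger_gap: 0.0311
finger_force: 60.4
```

Emit:
send_rows(increments="0 0 0.78 0 0 0; 0 0 0.78 0 0 0; 0 0 0.5 0 0 0; 0 0 0 0 0 0; 0 0 0 0 0 0")

```text
clock: 25.95
tool_pos: [0.6344, -0.1172, 0.1133]
tcp_rot: [-3.141, -0.0, -2.386]
wrist_force: [0.7, -0.4, -1.3]
finger_gap: 0.0314
finger_force: 60.4
```

Run:
```python
from plan import *
g=np.load("grip.npz");G=g["p"];e=g["e"];rg=down(e[2]);p,r=pose();print(p,r.as_euler("xyz"),G,e)
plan([(G+[0,0,.045],rg,.02),(G+[0,0,.003],rg,.012),(G+[0,0,.0005],rg,.001)])
```

```text
[ 0.63436329 -0.11723961  0.11332901] [-3.14120090e+00 -3.55552455e-04 -2.38587319e+00] [ 0.63458358 -0.11673826  0.02510277] [-3.14074662e+00  4.66620438e-04 -2.38485844e+00]
leg -> [ 0.6346 -0.1167  0.0701] 3
0 0 0.36 0 0 0; -0.01 0 0.36 0 0 0; 0 0.01 0.36 0 0 -0.01
leg -> [ 0.6346 -0.1167  0.0281] 4
0 0 0.26 0 0 0; 0 0 0.27 0 0 0; 0 0 0.26 0 0 0; 0 0 0.26 0 0 0
leg -> [ 0.6346 -0.1167  0.0256] 3
0 0 0.02 0 0 0; 0 0 0.02 0 0 0; 0 0 0.02 0 0 0
```

Emit:
send_rows(increments="0 0 0.36 0 0 0; -0.01 0 0.36 0 0 0; 0 0.01 0.36 0 0 -0.01; 0 0 0.26 0 0 0; 0 0 0.27 0 0 0")

```text
clock: 26.45
tool_pos: [0.6355, -0.1168, 0.0492]
tcp_rot: [-3.139, 0.001, -2.384]
wrist_force: [-0.5, -0.2, -2.4]
finger_gap: 0.0316
finger_force: 60.4
```

Emit:
send_rows(increments="0 0 0.26 0 0 0; 0 0 0.26 0 0 0; 0 0 0 0 0 0; 0 0 0 0 0 0")

```text
clock: 26.85
tool_pos: [0.6346, -0.1164, 0.0275]
tcp_rot: [-3.141, -0.0, -2.384]
wrist_force: [-1.0, 0.5, -1.5]
finger_gap: 0.0313
finger_force: 60.4
```

Emit:
send_rows(increments="0 0 0.02 0 0 0; 0 0 0.02 0 0 0; 0 0 0 0 0 0; 0 0 0 0 0 0")

```text
clock: 27.25
tool_pos: [0.6347, -0.1165, 0.0262]
tcp_rot: [-3.141, 0.0, -2.384]
wrist_force: [0.3, -0.4, -2.8]
finger_gap: 0.0317
finger_force: 60.4
```

Emit:
send_rows(increments="0 0 0.02 0 0 0; 0 0 0 0 0 0; 0 0 0 0 0 0")

```text
clock: 27.55
tool_pos: [0.6346, -0.1164, 0.0251]
tcp_rot: [-3.141, -0.0, -2.384]
wrist_force: [-0.4, -0.6, -2.0]
finger_gap: 0.0317
finger_force: 60.4
```

Emit:
send_rows(increments="0 0 0.01 0 0 0; 0 0 0 0 0 0; 0 0 0 0 0 0")

```text
clock: 27.85
tool_pos: [0.6346, -0.1164, 0.0251]
tcp_rot: [-3.141, 0.0, -2.384]
wrist_force: [-2.5, 0.8, 4.5]
finger_gap: 0.0314
finger_force: 61.1
```

Contact. Release, rise straight up, then swing aside to check.

Emit:
send_rows(increments="0 0 0 0 0 0; 0 0 0 0 0 0; 0 0 0 0 0 0; 0 0 0 0 0 0; 0 0 0 0 0 0", gripper=0.45)

```text
clock: 28.35
tool_pos: [0.6346, -0.1164, 0.0247]
tcp_rot: [-3.141, -0.0, -2.384]
wrist_force: [0.6, -0.2, 0.3]
finger_gap: 0.0618
finger_force: 0.0
```

Emit:
send_rows(increments="0 0 -0.3 0 0 0; 0 0 -0.6 0 0 0; 0 0 -0.8 0 0 0; 0 0 -0.8 0 0 0; 0 0 -0.8 0 0 0")

```text
clock: 28.85
tool_pos: [0.6345, -0.1163, 0.1591]
tcp_rot: [-3.14, 0.0, -2.384]
wrist_force: [0.7, -0.1, -0.3]
finger_gap: 0.0618
finger_force: 0.0
```

Emit:
send_rows(increments="0 0 -0.9 0 0 0; 0.9 0 -0.2 0 0 0; 0.9 0 -0.2 0 0 0; 0.9 0 0 0 0 0; 0.9 0 0 0 0 0")

```text
clock: 29.35
tool_pos: [0.5291, -0.2161, 0.2101]
tcp_rot: [-3.139, 0.0, -2.384]
wrist_force: [0.1, -0.3, -0.0]
finger_gap: 0.0618
finger_force: 0.0
```

Emit:
send_rows(increments="0.9 0 0 0 0 0; 0.9 0 0 0 0 0; 0.7 0 0 0 0 0; 0 0 0 0 0 0; 0 0 0 0 0 0")

```text
clock: 29.85
tool_pos: [0.4573, -0.2843, 0.2096]
tcp_rot: [-3.14, 0.0, -2.385]
wrist_force: [1.1, 0.2, -0.4]
finger_gap: 0.0619
finger_force: 0.0
```

Run:
```python
from fit import *
o=env.observe();print(o["clock"],o["tool_pos"],o["wrist_force"],o["joints"].round(2))
tl=[]
for c in("side","top"):
    im,d=env.capture(c);np.savez(c+"8.npz",im=im,d=d)
    q=pts("8",[.44,-.44,.03],[.6,-.34,.095],(c,))
    if len(q)>60: print(c,"housing",fit(sd_h,q,[.526,-.3935,.02,.0],[0,1,2,3]))
    q=pts("8",[.5,-.22,.05],[.75,-.02,.085],(c,));q=q[np.abs((q[:,:2]-[.637,-.113])@[-.69,.72])<.03]
    if len(q)>60: print(c,"scanner",fit(sd_s,q,[.628,-.122,.035,.75],[0,1,2,3]))
    tl.append(im[:,:400] if c=="side" else im[:,100:500])
save(np.hstack(tl),"final.png")
```

```text
29.85 [ 0.45728258 -0.28431922  0.20960288] [ 1.10973725  0.17842561 -0.4457207 ] [-0.69  0.33 -0.16  1.08  0.   -1.45]
side housing (array([ 0.525 , -0.3977,  0.0214,  0.0107]), np.float64(0.0015), 166)
side scanner (array([ 0.6257, -0.1259,  0.0357,  0.7634]), np.float64(0.0015), 632)
top scanner (array([ 0.6286, -0.12  ,  0.0355,  0.7562]), np.float64(0.0014), 714)
```

View pics/final.png

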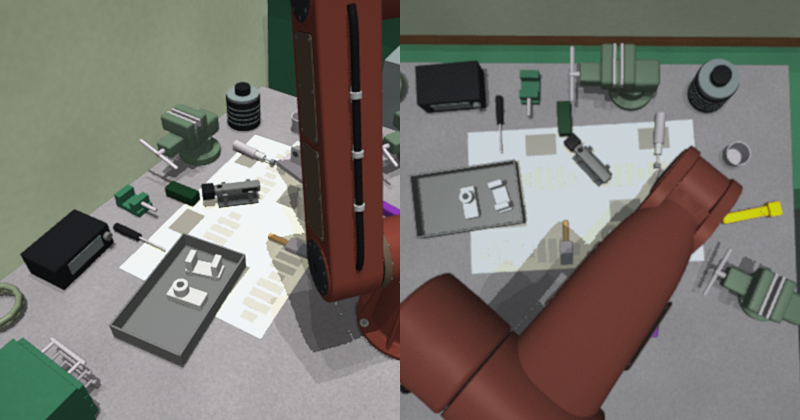

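The scanner lies in its rest as before (right half, (588,158)), with its pose within about 1 mm and 1° of the start. The bystander castings are still in the bin, and the casting is upright on the plate. The robot is clear of everything, so I'm handing in.

```bash
python3 -c "
from rig import env
print(env.job_done())"
```

```text
the job is handed in; nothing more can be done
None
```

The labelled casting is standing upright and released in the middle of the check plate, the scanner was held square to the label at a computed 59 mm for about three seconds and is back in its rest within about 1 mm and 1° of where it started, and the job was handed in at about 30 s.

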